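# Latch the circuit board into the repair jig

### The job

The circuit board lies loose in the repair jig: clamp it with the draw latch. Take the steel claw by its black pin, feel its lip down into the slot of the yellow keeper and draw it back until it bites and starts to pull the sliding jaw, then swing the red lever over centre until it lies fully down on its rubber stop and stays there by itself with the board clamped. Work gently - do not ram the claw onto the keeper or crush the lever onto its stop - and do not disturb the other things on the bench.

Things in the scene. Friction and masses are not known exactly. Their poses are not given: they have to be found in the camera images.
- jig: Board-clamping jig fixed to the bench: aluminium plate 320 x 100 x 16 mm (jig x -83 to 237) carrying a red latch lever, steel claw, yellow keeper and blue jaws in line. Origin on the bench straight below the lever pivot; x points from lever past keeper to board, y along the pivots, z up. 'Jig x, z' below are mm in this frame. Latch and keeper lie within 20 mm of y = 0.
- lever_pivot (a point): Lever hinge axis, at jig x 0, z 48, along jig y.
- lever (a joint): Angle q of the red lever (rad): 0 = closed, flat towards -x on its rubber stop; grows swinging up and over to +x (1.57 upright, limit 2.7); starts 1.55 to 1.95. Stiff hinge (0.03 N m), stays where left. Hooked, it draws the jaw against springs: up to about 2 to 5 N at its bar, dead centre near 0.45 rad; let go above that it springs back open, near 0 the springs hold it shut.
- lever_bar (a point): Middle of the lever's red cross-bar, to grip or push: round, 10 mm thick, 30 mm long along jig y, 58 mm from the pivot: jig x = -58 cos q, z = 48 + 58 sin q. The strap below it is 18 mm wide. Closed, the bar is 32 mm above the plate.
- claw (a joint): Angle of the steel claw relative to the lever (rad); lever + claw = tilt t of the claw, 0 level, positive = lip end lower. Starts raised above the keeper. Its rivet is stiff (0.022 N m): the claw keeps its angle and turns with the lever, so if left slack it lifts out when the lever is swung; drawn back snug against the bar it stays hooked.
- claw_rivet (a point): Rivet joining claw to lever, 16 mm from the lever pivot: jig x = 16 cos f, z = 48 + 16 sin f with f = 3.40 - q. It moves with the lever.
- claw_pin (a point): Middle of the claw's black cross-pin, to be gripped: 8 mm thick, 26 mm long along jig y, above the lip. Measured from the rivet, s along the claw and n square to it (up): pin at s 76, n 16; middle of the lip's foot at s 75.7, n -12.2. Lip 4 mm thick, 18 mm wide, its foot 10 mm below the claw plate, leaning back 0.12 rad towards the lever.
- keeper: Carrier of the yellow keeper, on the sliding jaw carriage. Origin and axes are the jig's, but it moves with the carriage (-x when drawn). The yellow head on it: 20 mm wide, flat top 41 mm above the bench; front bar 16 mm long in x, 8 mm deep, rear edge rounded to 4 mm radius; open slot 7.5 mm; rear lug 14 mm, same height. More than 20 N on it damages it.
- keeper_slot (a point): Nominal middle of the keeper's slot mouth, jig x 74.2, z 41 (bar nominally x 54.5 to 70.5, lug 78 to 92). The yellow head sits on a set-screw adjuster and is really shifted along x by an unknown -6 to +6 mm that this point does NOT show. The lip must go 5 mm or more down into the slot (about 8 fits), then be pulled to -x against the bar.
- carriage (a joint): How far the sliding jaw carriage is drawn towards the lever (m): 0 at rest; it needs about 4 N to start and 0.5 N more per mm (about 2 N more felt at the claw from the lever's hinge). Latched it reads 0.005 to 0.017, depending on the adjuster.
- stop: Rubber-topped post fixed on the jig under the closed lever, at jig x -40, top 46 mm above the bench. Its origin is the jig's origin. It gives about 1 mm under 10 N. Pressing the lever onto it with more than 40 N spoils it (the lever multiplies a push at its bar by 1.5).
- jaw_pad: Sprung rubber pad of the sliding far jaw, 44 mm wide, its face at x 197.5 when the carriage is at 0 (origin = the jig's origin, moving with the jaw). Clamps the board with about 1 to 4 N when latched.
- board: Green circuit board 70 x 50 x 3 mm, 40 g, lying loose on ledges 22 mm above the bench between the fixed jaw (its face at jig x 124) and the jaw pad. Origin at the middle of its underside. The latch pushes it home; it needs no handling.
- screwdriver: Bystander: screwdriver 160 mm long, lying beside the jig on its -y side.
- spudger: Bystander: black plastic pry stick 120 x 9 x 5 mm, lying beside the jig on its +y side.
- screw_tray: Bystander: blue divided screw tray 90 x 70 x 18 mm.
- mug: Bystander: brown mug, 80 mm wide, 92 mm high.
- mouse: Bystander: black computer mouse, 105 x 60 x 34 mm.
- flux_jar: Bystander: small amber jar with white cap, 48 mm wide, 50 mm high.
- spare_board: Bystander: blue circuit board 85 x 55 x 3 mm lying flat.
Things that resemble listed ones, but are neither listed nor needed, are in the scene too. Of the things shaped like the board, the green one is meant.

How it is judged:
On the way, in this order (a step that is already met when the one before it is completed fails the run):
1. the claw is hooked: with the lever still open, it has drawn the sliding jaw at least 1 mm (value of joint carriage above 0.001 m and value of joint lever above 0.7 rad), for 0.1 s.
2. the lever is down over centre and the jaw is drawn (value of joint lever below 0.06 rad and value of joint carriage above 0.003 m), for 0.2 s.
At the end, for the whole second after the job is handed in: The lever lies within 0.06 rad of fully closed, the claw holds the keeper (over 3 N) with the sliding jaw drawn more than 3 mm, the jaw pad presses the flat-lying board with more than 0.5 N, and lever and board are at rest (all of step 2 and contact force between keeper and anything else above 3 N and contact force between jaw_pad and board above 0.5 N and angle between board's own z axis and vertical below 0.05 rad and not (velocity of joint lever above 0.05 rad/s) and linear speed of board below 0.01 m/s); the robot touches nothing.
It fails at once if the keeper gets more than 20 N (contact force between keeper and anything else above 20 N).
It fails at once if the lever's stop gets more than 40 N (contact force between stop and anything else above 40 N).
It fails at once if a bystander is moved more than 15 mm (distance of any of screwdriver, spudger, screw_tray, mug, mouse, flux_jar, spare_board from where it was at the start of the episode above 0.015 m).
It also fails if it takes over 70 s, if anything falls off the work surface, if the arm or the gripper's body presses on something with over 40 N, if the wrist force passes 120 N, or if a joint passes its speed limit or range.

### The arm

A 6-joint arm with a two-finger parallel gripper is mounted at the origin on the work surface. World frame = base frame: x ahead of the robot, y to its left, z up, the work surface at z = 0. Lengths are in m, angles in rad, forces in N, time in s.
With the tool pointing down it reaches from about 0.275 to 0.725 m from the base axis. Payload 15.9 kg.
Tool frame: the origin (TCP) lies at the very end of the fingers, on their centre line; the grasp point (between the pads) lies 19 mm behind it (bot.grip_point_offset is the x of the grasp point in the tool frame, in m); x points along the fingers, y is the direction in which the jaws open and shut, and the axes are right-handed (so a half turn about x gives the same grasp; the last joint's range is limited). The gripper opens to 85 mm and grips with 20 to 120 N. Pads are 22 mm wide; open, the fingers measure 114 mm over their backs; the gripper's body (76 mm by 85 mm) begins 54 mm behind the grasp point. The pads swing forward as they close: fully open they stand 13 mm farther back than shut.
Start: joints at [1.323, 0.213, -0.034, 1.323, 0, 1.571], TCP at [0.123, 0.485, 0.231] pointing down, gripper open.
Joint ranges: [-2.98, 2.98], [-0.74, 1.72], [-1.14, 1.35], [-2.1, 2.04], [-1.57, 1.44], [-3.14, 3.14]. Speed limits (rad/s): [1.89, 1.89, 2.39, 2.57, 3.14, 3.14].

### API

Orientations are given as a unit quaternion [x, y, z, w].
In Python, from plant import bot, grip, solver, viewer, ticket, finder, telemetry gives the robot as it stands. Calls block until the motion is done:
- bot.move_ptp(position, orientation): joint-space move of the TCP to a pose.
- bot.move_l(position, rotation=None, vel=0.15, guard=None): straight line of the TCP; rotation=None keeps the orientation; vel is the mean speed in m/s. With guard (N) it stops when the force on the tool has changed by that much, and returns True; else False.
- bot.movej(angles): joint-space move.
- grip(opening, f_grip=None): opening from 0.0 (shut) to 1.0 (fully open); f_grip is the grip in N (None keeps the last); returns when the fingers have stopped.
- bot.dwell(seconds).
- solver.solve_ik(position, orientation): joint angles nearest the present ones, or None.
- viewer.snapshot(name): name is "side" or "top"; returns the picture (400x640x3 uint8, red, green, blue); there is no depth.
- viewer.calibration(name): a dict with "K" (3x3 intrinsics, pixels), "dist_coeffs" ([k1, k2, p1, p2, k3] as OpenCV has them; the pictures are not rectified), "rvec" (rotation vector, rad) and "tvec" (3), from world to camera coordinates, as OpenCV has them. Camera axes: x right, y down, z forward; pixel columns grow to the right and rows downward; lengths in m; the calibration is good to about 2 mm. A picture is of the moment at which its call begins. calibration takes no time and is no camera call.
A pose or a line that the arm cannot do raises bot.Unreachable and nothing moves.
- ticket.sign_off(): hands the job in, once; it reports no verdict.
Trained networks look in the newest picture that a camera, given by its name, has taken for a name from the list of things; names that differ only in an ending like _2 or _b are one class to them, and where a whole thing is asked for, a point or a joint stands for the part that bears it (a point fixed in the world has none). Each returns a list of dicts, best first, with "score" (0 to 1); they miss things now and then, are a little off and sometimes report something else, mostly with a low value. They report only what shows in the picture. A call takes as long as a camera call. They do not tell look-alikes from the thing itself.
- finder.masks_of(camera, target): "region" (400x640 bool, what is visible of it) and "centre" ([column, row] in pixels, amid what is visible of it).
Readings, each from a call of its own:
- telemetry.read_t(): time.
- telemetry.read_joint_positions(): joint angles.
- telemetry.read_dq(): joint speeds.
- telemetry.read_effort(): joint torques, N m.
- telemetry.read_eef_pos(): TCP position.
- telemetry.read_orientation(): TCP orientation.
- telemetry.read_ft_force(): force on the tool from outside, world axes, zero at the start.
- telemetry.read_ft_torque(): the same for the moment, N m.
- telemetry.read_opening(): opening from 0.0 (shut) to 1.0 (fully open).
Only numpy, scipy, OpenCV 4.12 (cv2) and the standard library are available. Lean on these libraries where they do the work, as an engineer would, in place of code of your own. Each camera call takes 0.05 s, during which the arm holds its last target.

## Working session

There is one attempt and no reset: what is moved stays moved. The work goes in short steps, each a Python script; the robot and the scene stay as the last script left them, time stands still between calls to the robot, and variables do not carry over. Pictures are saved under pics/ and viewed, and the job is handed in when it is done.

```bash
ls; mkdir -p pics
python3 - <<'E'
from plant import bot, grip, solver, viewer, ticket, finder, telemetry
import cv2
for n in("side","top"):
    im=viewer.snapshot(n); cv2.imwrite(f"pics/{n}0.png",im[:,:,::-1])
    c=viewer.calibration(n); print(n,c)
    for t in("jig","lever_bar","claw_pin","keeper","stop","board","lever","claw","jaw_pad"):
        try:
            r=finder.masks_of(n,t); print(t,[(round(d["score"],2),[round(float(v),1) for v in d["centre"]],int(d["region"].sum())) for d in r[:4]])
        except Exception as e: print(t,e)
print(telemetry.read_t(),telemetry.read_eef_pos(),telemetry.read_orientation(),bot.grip_point_offset)
E
```

```text
pics
side {'K': array([[405.05622991,   0.        , 323.95354459],
       [  0.        , 405.05622991, 198.26446045],
       [  0.        ,   0.        ,   1.        ]]), 'dist_coeffs': array([-0.03342942,  0.        ,  0.        ,  0.        ,  0.        ]), 'rvec': array([ 0.24260736, -2.75946948,  1.32372763]), 'tvec': array([0.53308252, 0.10416154, 1.15424512])}
jig [(0.78, [294.8, 227.9], 2765)]
lever_bar [(0.66, [304.7, 208.4], 190), (0.43, [287.5, 217.9], 147)]
claw_pin [(0.43, [293.3, 209.3], 185)]
keeper [(0.69, [287.9, 218.3], 144), (0.27, [257.0, 215.2], 179)]
stop []
board [(0.73, [361.9, 199.5], 235), (0.72, [257.6, 214.9], 249), (0.66, [264.3, 188.5], 161), (0.61, [302.3, 175.9], 199)]
lever [(0.63, [303.9, 211.9], 288), (0.42, [320.6, 205.4], 213), (0.33, [321.6, 226.7], 57), (0.24, [296.1, 227.4], 2994)]
claw [(0.45, [291.1, 207.6], 113)]
jaw_pad []
top {'K': array([[382.50227172,   0.        , 315.53912404],
       [  0.        , 382.50227172, 200.63224152],
       [  0.        ,   0.        ,   1.        ]]), 'dist_coeffs': array([-0.01820189,  0.        ,  0.        ,  0.        ,  0.        ]), 'rvec': array([ 2.12170301, -2.14779287,  0.15238549]), 'tvec': array([-9.19625758e-04,  5.63585705e-01,  1.03880740e+00])}
jig [(0.73, [286.0, 188.8], 3220)]
lever_bar [(0.48, [283.7, 187.0], 190)]
claw_pin [(0.5, [285.4, 183.4], 145)]
keeper []
stop []
board [(0.97, [370.3, 173.5], 418), (0.74, [343.0, 244.1], 386), (0.64, [336.8, 141.3], 373)]
lever [(0.72, [282.9, 194.2], 171), (0.28, [462.6, 192.4], 726), (0.16, [282.1, 180.8], 80)]
claw [(0.7, [288.0, 186.3], 3331), (0.27, [187.8, 260.4], 855)]
jaw_pad [(0.41, [295.5, 135.3], 40)]
1.0 [0.12261204 0.48470003 0.23130429] [ 0.08736877  0.70169193 -0.08738561  0.7016829 ] -0.0187
```

View pics/side0.png

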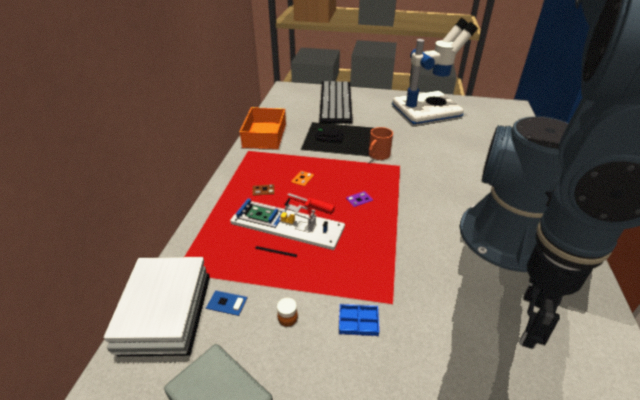

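View pics/top0.png

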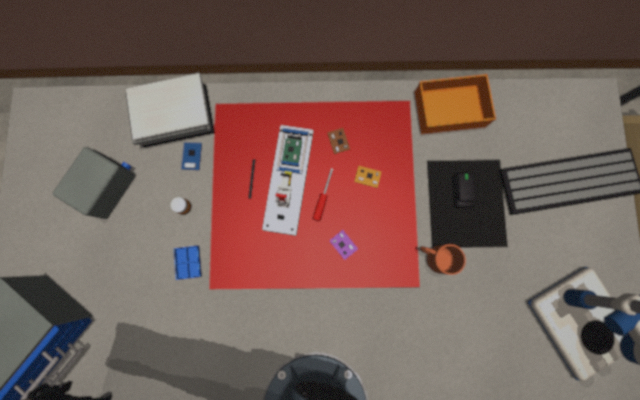

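Run:
```python
import cv2
a=cv2.imread("pics/side0.png")[150:270,220:380]; cv2.imwrite("pics/side0c.png",cv2.resize(a,None,fx=5,fy=5,interpolation=cv2.INTER_CUBIC))
a=cv2.imread("pics/top0.png")[100:250,220:380]; cv2.imwrite("pics/top0c.png",cv2.resize(a,None,fx=4,fy=4,interpolation=cv2.INTER_CUBIC))
```

```text
(no output)
```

View pics/side0c.png

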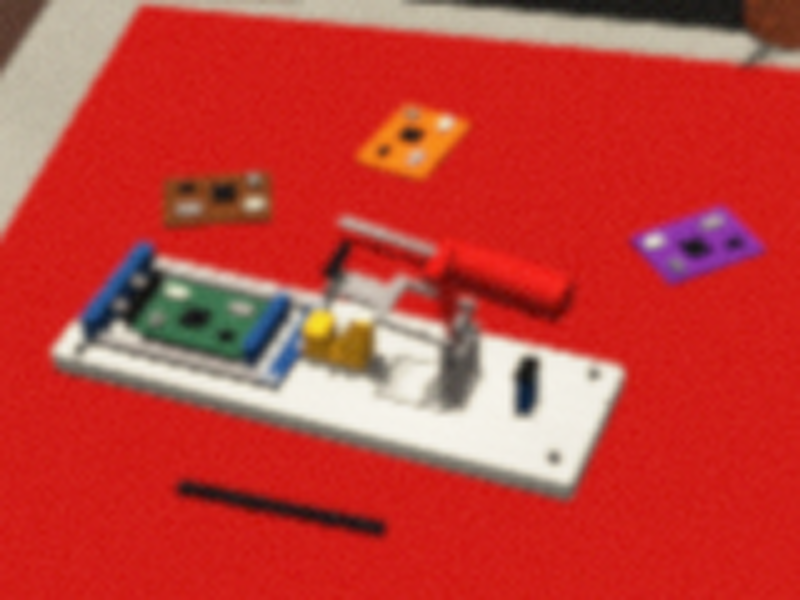

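View pics/top0c.png

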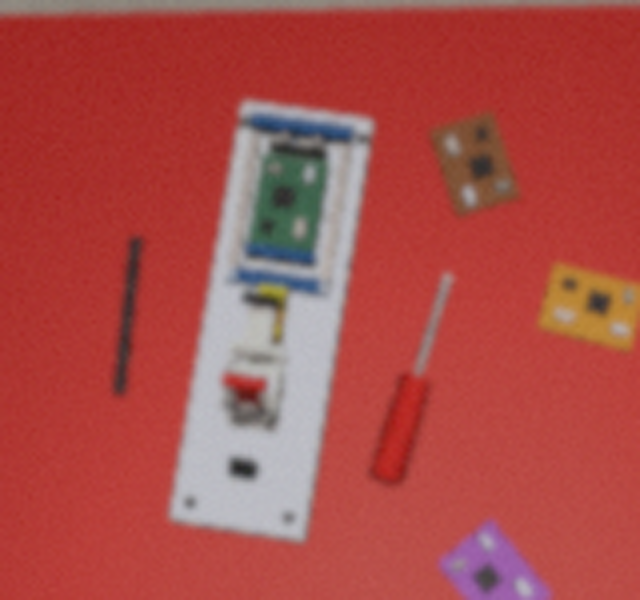

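```bash
cat > h.py <<'E'
import numpy as np, cv2
from scipy.optimize import minimize, least_squares
from plant import bot, grip, solver, viewer, ticket, finder, telemetry
CAL={n:viewer.calibration(n) for n in("side","top")}
def proj(n,P):
    c=CAL[n]; return cv2.projectPoints(np.asarray(P,float).reshape(-1,1,3),c["rvec"],c["tvec"],c["K"],c["dist_coeffs"])[0][:,0]
def j2w(J,p):  # J=(x,y,yaw), p Nx3 metres
    p=np.atleast_2d(p); c,s=np.cos(J[2]),np.sin(J[2])
    return np.c_[J[0]+c*p[:,0]-s*p[:,1],J[1]+s*p[:,0]+c*p[:,1],p[:,2]]
E
cat > fit.py <<'E'
from h import *
box=np.array([[x,y,z] for x in(-.083,.237) for y in(-.05,.05) for z in(0,.016)])
obs={}
for n,(r0,r1,c0,c1) in {"side":(175,262,222,360),"top":(115,245,250,325)}.items():
    im=cv2.imread(f"pics/{n}0.png").astype(float)
    b,g,r=[im[...,i] for i in range(3)]
    obs[n]=(im,(r0,r1,c0,c1))
S=8
def render(n,J):
    r0,r1,c0,c1=obs[n][1]
    h=cv2.convexHull(proj(n,j2w(J,box)).astype(np.float32))[:,0]
    h=(h-[c0-.5,r0-.5])*S-.5
    m=np.zeros(((r1-r0)*S,(c1-c0)*S),np.uint8)
    cv2.fillPoly(m,[np.round(h*16).astype(np.int32)],255,shift=4)
    m=cv2.GaussianBlur(m.astype(np.float32)/255,(0,0),S*.6)
    return cv2.resize(m,(c1-c0,r1-r0),interpolation=cv2.INTER_AREA)
soft={}
for n in obs:
    im,(r0,r1,c0,c1)=obs[n]
    a=im[r0:r1,c0:c1]; g=np.maximum(a[...,0],a[...,1]); r=a[...,2]
    soft[n]=np.clip((g/np.maximum(r,1)-.25)/.45,0,1)   # ~0 on red, 1 on white
def cost(J,ns):
    e=0
    for n in ns:
        d=render(n,J)
        w=np.ones_like(d)
        # only near the outline
        k=cv2.dilate(d,np.ones((7,7)))-cv2.erode(d,np.ones((7,7)))
        e+=np.sum(np.minimum(abs(d-soft[n]),.8)*(1 if True else k))
    return e
def run(ns,x0):
    r=minimize(lambda p:cost([p[0]/100,p[1]/100,p[2]/10],ns),[x0[0]*100,x0[1]*100,x0[2]*10],method="Nelder-Mead",options=dict(initial_simplex=np.array([[0,0,0],[1,0,0],[0,1,0],[0,0,1]])+np.array([x0[0]*100,x0[1]*100,x0[2]*10]),xatol=.002,fatol=.01))
    return np.array([r.x[0]/100,r.x[1]/100,r.x[2]/10]),r.fun
# initial from top corners at z=.016
c=CAL["top"]; R=cv2.Rodrigues(c["rvec"])[0]
px=np.array([[242,100],[374,120],[304,541],[170,520]])/4+[220,100]
u=cv2.undistortPoints(px.reshape(-1,1,2).astype(float),c["K"],c["dist_coeffs"])[:,0]
o=-R.T@c["tvec"].ravel(); d=(R.T@np.c_[u,np.ones(4)].T).T
W=o+d*((.016-o[2])/d[:,2])[:,None]; print(W.round(4))
ax=(W[0]+W[1]-W[2]-W[3])/2; yaw=np.arctan2(ax[1],ax[0]); cen=W.mean(0)
J0=[cen[0]-.077*np.cos(yaw),cen[1]-.077*np.sin(yaw),yaw]; print(J0)
for ns in(["top"],["side"],["top","side"]):
    J,f=run(ns,J0); print(ns,J.round(4),round(f,1))
np.save("J.npy",J)
for n in obs:
    im=cv2.resize(obs[n][0].astype(np.uint8),None,fx=4,fy=4,interpolation=cv2.INTER_CUBIC)
    h=cv2.convexHull(proj(n,j2w(J,box)).astype(np.float32))
    cv2.polylines(im,[np.round((h+.5)*4).astype(int)],True,(0,255,0),1)
    r0,r1,c0,c1=obs[n][1]; cv2.imwrite(f"pics/fit_{n}.png",im[r0*4:r1*4,c0*4:c1*4])
E
python3 fit.py
```

```text
[[ 0.7992  0.0952  0.016 ]
 [ 0.7819 -0.0038  0.016 ]
 [ 0.4682  0.0496  0.016 ]
 [ 0.4844  0.146   0.016 ]]
[np.float64(0.5574594804123221), np.float64(0.08437425749621918), np.float64(-0.16439443734226294)]
['top'] [ 0.5569  0.0859 -0.1615] 1294.1
['side'] [ 0.562   0.0844 -0.1646] 675.2
['top', 'side'] [ 0.5613  0.0848 -0.167 ] 1991.8
```

View pics/fit_side.png

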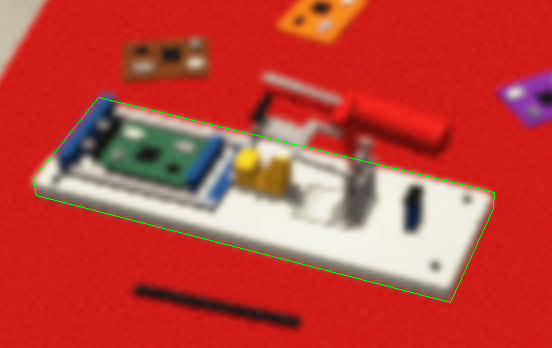

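View pics/fit_top.png

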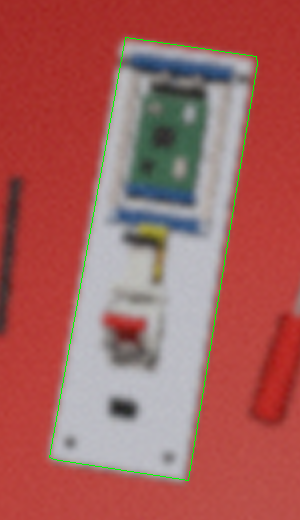

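```bash
cat > ov.py <<'E'
from h import *
import sys
JJ={"side":[.562,.0844,-.1646],"top":[.5565,.0855,-.1635]}
d=float(sys.argv[1]);q=float(sys.argv[2]);t=float(sys.argv[3])
def boxp(x0,x1,w,z0,z1): return np.array([[x,y,z] for x in(x0,x1) for y in(-w,w) for z in(z0,z1)])/1000
f=3.4-q; rv=np.array([16*np.cos(f),48+16*np.sin(f)])
def cl(s,n): return rv+[s*np.cos(t)+n*np.sin(t),-s*np.sin(t)+n*np.cos(t)]
for n,(r0,r1,c0,c1) in {"side":(190,245,255,335),"top":(150,225,265,310)}.items():
    S=10
    im=cv2.resize(cv2.imread(f"pics/{n}0.png"),None,fx=S,fy=S,interpolation=cv2.INTER_CUBIC)
    def P(p): return np.round((proj(n,j2w(JJ[n],p))+.5)*S).astype(int)
    for b,c in((boxp(54.5+d,70.5+d,10,33,41),(0,255,0)),(boxp(78+d,92+d,10,33,41),(255,255,0)),(boxp(-44,-36,6,16,46),(255,0,255))):
        cv2.polylines(im,[cv2.convexHull(P(b))],True,c,1)
    def seg(x,z,w,c):
        a,b=P(np.array([[x,-w,z],[x,w,z]])/1000); cv2.line(im,tuple(map(int,a)),tuple(map(int,b)),c,2)
    seg(-58*np.cos(q),48+58*np.sin(q),15,(0,255,0)); seg(*cl(76,16),13,(0,255,255)); seg(*rv,9,(255,0,0)); seg(*cl(75.7,-12.2),9,(255,255,255));seg(0,48,10,(255,0,255))
    cv2.imwrite(f"pics/ov_{n}_{sys.argv[4]}.png",im[r0*S:r1*S,c0*S:c1*S])
E
python3 ov.py 0 1.75 -0.1 a
```

```text
(no output)
```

View pics/ov_side_a.png

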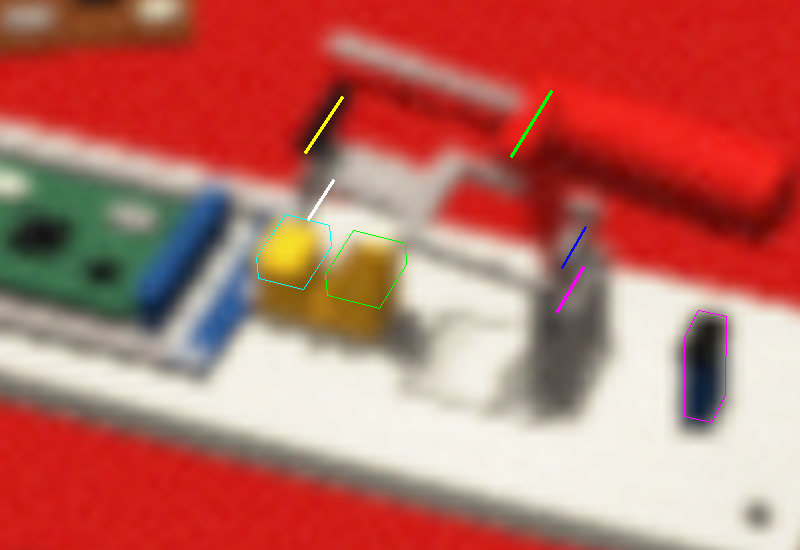

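View pics/ov_top_a.png

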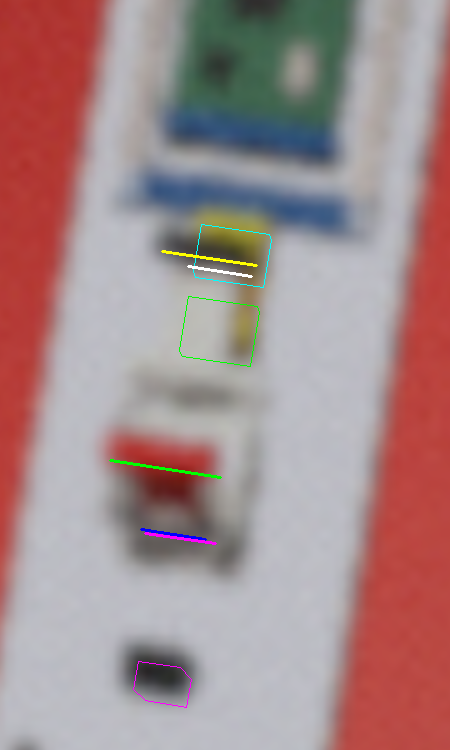

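```bash
cat >> h.py <<'E'
from scipy.spatial.transform import Rotation as Rot
J=np.array([.5605,.0853,-.165])
OV=.009   # tcp below the pin
SG=None
def rivet(q):
    f=3.4-q; return np.array([16*np.cos(f),48+16*np.sin(f)])
def clawpt(q,t,s,n): return rivet(q)+[s*np.cos(t)+n*np.sin(t),-s*np.sin(t)+n*np.cos(t)]
def pin(q,t): return clawpt(q,t,76,16)
def foot(q,t): return clawpt(q,t,75.7,-12.2)
def qt_from(fn,target,g=(1.95,.2)):
    r=least_squares(lambda v:fn(*v)-target,g); return r.x if r.cost<1e-3 else None
def qt_foot(x,z,g=(1.95,.2)): return qt_from(foot,[x,z],g)
def qt_pin(x,z,g=(1.95,.2)): return qt_from(pin,[x,z],g)
def ori(tt):
    """tool down tilted by tt like the claw; jaws along claw; returns quat; sign by present tool y"""
    c,s=np.cos(J[2]),np.sin(J[2])
    def W(x,z): return np.array([c*x,s*x,z])
    X=-W(np.sin(tt),np.cos(tt)); Y=W(np.cos(tt),-np.sin(tt))
    cur=Rot.from_quat(telemetry.read_orientation()).as_matrix()[:,1]
    if cur@Y<0: Y=-Y
    return Rot.from_matrix(np.c_[X,Y,np.cross(X,Y)]).as_quat()
def tcp_for(px,pz,tt,ov=None):
    ov=(OV if ov is None else ov)*1000
    p=np.array([px-ov*np.sin(tt),0,pz-ov*np.cos(tt)])/1000
    return j2w(J,p)[0]
def w2j(p):
    d=np.asarray(p)-[J[0],J[1],0]; c,s=np.cos(J[2]),np.sin(J[2])
    return np.array([c*d[0]+s*d[1],-s*d[0]+c*d[1],d[2]])*1000
def pin_now():
    R=Rot.from_quat(telemetry.read_orientation()).as_matrix()
    return w2j(telemetry.read_eef_pos()-OV*R[:,0])
def Fj():
    f=telemetry.read_ft_force(); c,s=np.cos(J[2]),np.sin(J[2])
    return np.array([c*f[0]+s*f[1],-s*f[0]+c*f[1],f[2]])
E
python3 - <<'E'
from h import *
print(pin(1.75,-.1),foot(1.75,-.1),Rot.from_quat(telemetry.read_orientation()).as_matrix().round(2))
for d in(-6,-3,0,3,6):
  for dep in(-8,0,6,8):
    v=qt_foot(73.+d,41-dep); print(d,dep,v, None if v is None else pin(*v))
for h in (.10,.03,0):
    print(solver.solve_ik(tcp_for(*(pin(1.75,-.1)+[0,h*1000]),0),ori(0)))
print(solver.solve_ik(tcp_for(*pin(1.9,.3),.3),ori(.3)))
E
```

```text
[72.75704767 87.45724676] [75.27384877 59.36817928] [[-0.    0.25  0.97]
 [-0.    0.97 -0.25]
 [-1.   -0.   -0.  ]]
-6 -8 [1.25739191 0.00336618] [67.39492453 77.19883038]
-6 0 [1.40568534 0.12559375] [70.83007713 68.9403026 ]
-6 6 [1.56302077 0.22014858] [73.45092391 62.45388098]
-6 8 [1.62273784 0.25157847] [74.31046831 60.23760366]
-3 -8 [1.48661728 0.02475765] [70.99800242 77.18393144]
-3 0 [1.62465538 0.14030574] [74.24070512 68.88093291]
-3 6 [1.76705061 0.22763918] [76.65638695 62.40478996]
-3 8 [1.82101336 0.25641111] [77.44201196 60.20195688]
0 -8 [1.68961607 0.03503839] [74.28769632 77.17218199]
0 0 [1.82006855 0.14485349] [77.3674563 68.861359 ]
0 6 [1.95259326 0.22636121] [79.62135911 62.41327422]
0 8 [2.00278669 0.25299285] [80.34898514 60.22723668]
3 -8 [1.87926986 0.03684096] [77.33847639 77.16981507]
3 0 [2.00371793 0.14154189] [80.27516684 68.87566947]
3 6 [2.12936099 0.21801672] [82.3923812  62.46757111]
3 8 [2.17701611 0.24279815] [83.07103459 60.30074119]
6 -8 [2.06376408 0.0312843 ] [80.18192659 77.17681759]
6 0 [2.18338455 0.13131402] [82.98983946 68.91793655]
6 6 [2.30439404 0.20322362] [84.98536617 62.55912538]
6 8 [2.35048264 0.22631297] [85.62003653 60.41359364]
[0.11549369 0.51478163 0.2653775  1.3213922  0.         1.85129001]
[0.11549369 0.53984371 0.12784895 1.15880156 0.         1.85129001]
[0.11549369 0.55742127 0.07876486 1.09213992 0.         1.85129001]
[0.07893834 0.88725424 0.55138106 1.52654335 0.07143663 1.80423967]
```

Candidates for the black claw pin are:
- the dark cross-bar on the claw: side (287,202), top (284,174)
- the black rubber stop: side (325,226), top (281,217)
- the spudger: side (276,251)
- the chips on the boards

I choose the bar standing on the steel claw above the yellow keeper. The close crops agree: the pin is at crop (325,122) in the side view and (205,240) in the top view. For the lever, the red handle at side (320,205) is the screwdriver, and the red bar at top (281,195) is the lever.

Run:
```python
from h import *
p=pin(1.75,-.1)
grip(0.45,20)
bot.move_ptp(tcp_for(p[0],p[1]+60,0),ori(0))
im=viewer.snapshot("side"); cv2.imwrite("pics/s1.png",cv2.resize(im[100:270,200:380,::-1],None,fx=4,fy=4,interpolation=cv2.INTER_CUBIC))
print(telemetry.read_t(),telemetry.read_opening(),Fj(),pin_now())
```

```text
3.9333 0.44909705862253735 [-0.24474572  0.0236747  -0.28312454] [ 72.47411007   0.89998576 147.65762303]
```

View pics/s1.png

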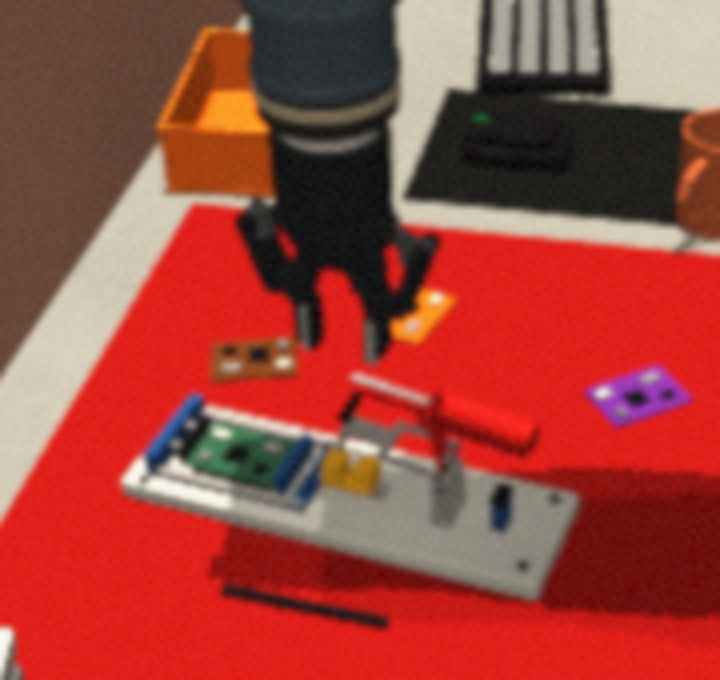

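The gripper hangs above the pin with its fingertips at crop (308,345) and (375,355), straddling the line of the pin at (348,408). Next I descend and grip.

Run:
```python
from h import *
p=pin(1.75,-.1)
print(bot.move_l(tcp_for(p[0],p[1],0),vel=.06,guard=4))
print(pin_now(),Fj())
for n in("side","top"):
    im=viewer.snapshot(n); a=im[150:260,230:340] if n=="side" else im[130:240,230:340]
    cv2.imwrite(f"pics/{n}2.png",cv2.resize(a[...,::-1],None,fx=5,fy=5,interpolation=cv2.INTER_CUBIC))
grip(0.0,20)
print(telemetry.read_t(),telemetry.read_opening(),Fj(),pin_now())
im=viewer.snapshot("side"); a=im[150:260,230:340]
cv2.imwrite(f"pics/side3.png",cv2.resize(a[...,::-1],None,fx=5,fy=5,interpolation=cv2.INTER_CUBIC))
```

```text
False
[73.01522893  0.09589728 87.90947047] [-0.38379634 -0.75024623 -0.01071915]
5.5583 0.08043304686162736 [-0.13148674  0.10174482  0.06625188] [7.27117492e+01 1.06513830e-02 8.74103640e+01]
```

View pics/side2.png

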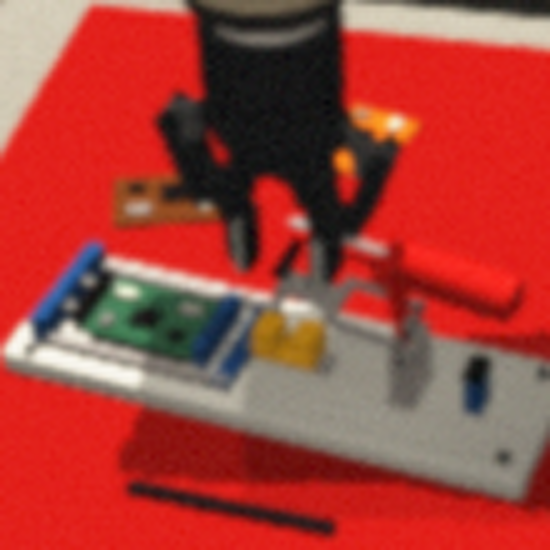

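View pics/side3.png

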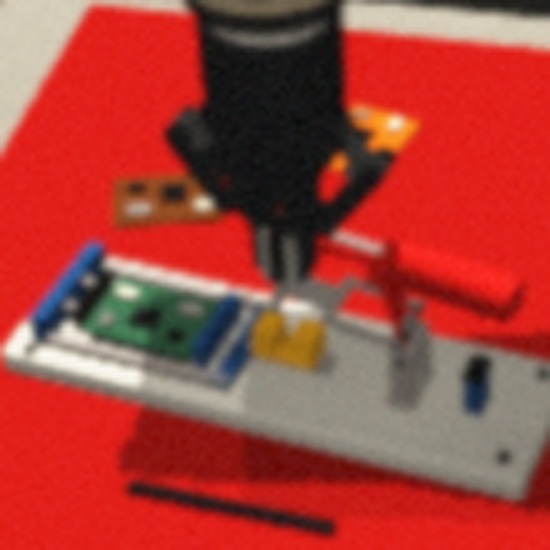

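The pin is held: opening is 0.08, and in the picture the fingers sit on it at (285,265) with the lip above the slot at (288,322). I take the first height reference by touching the front bar lightly.

```bash
cat >> h.py <<'E'
DT=.1; DZ=0.0
def go_foot(x,z,vel=.03,guard=None,g=(1.95,.2)):
    q,t=qt_foot(x,z-DZ,g); p=pin(q,t)
    r=bot.move_l(tcp_for(p[0],p[1]+DZ,t+DT),ori(t+DT),vel=vel,guard=guard); return r
def foot_now():
    pn=pin_now(); q,t=qt_pin(pn[0],pn[2]-DZ); f=foot(q,t); return np.array([f[0],f[1]+DZ,q,t]).round(2)
E
python3 - <<'E'
from h import *
print(foot_now(),Fj().round(2))
print(go_foot(66,48,vel=.05,guard=7),foot_now(),Fj().round(2))
r=go_foot(66,37,vel=.015,guard=4); print(r,foot_now(),Fj().round(2),telemetry.read_t())
if r: go_foot(66,foot_now()[1]+1.5,vel=.02)
print(foot_now(),Fj().round(2),telemetry.read_t())
E
```

```text
[75.19 59.29  1.74 -0.1 ] [-0.01 -0.   -0.67]
True [ 6.907e+01  5.131e+01  1.390e+00 -1.000e-02] [-3.05  0.58 -0.93]
True [68.22 45.15  1.42  0.07] [-0.63  1.2  -0.99] 6.4833
[6.645e+01 4.769e+01 1.230e+00 2.000e-02] [ 3.26 -0.42  0.22] 6.775
```

Run:
```python
from h import *
a=np.array([Fj() for _ in range(5)]); print(a.round(2))
t0=telemetry.read_t()
for z in np.arange(47,37.9,-1.0):
    r=go_foot(66,z,vel=.02,guard=7); f=Fj(); print(r,z,foot_now(),f.round(2),round(telemetry.read_t()-t0,2))
    if r or f[2]>3: break
```

```text
[[ 3.26 -0.42  0.22]
 [ 3.26 -0.42  0.22]
 [ 3.26 -0.42  0.22]
 [ 3.26 -0.42  0.22]
 [ 3.26 -0.42  0.22]]
False 47.0 [6.615e+01 4.709e+01 1.210e+00 2.000e-02] [ 3.52 -0.51  0.06] 0.25
False 46.0 [6.573e+01 4.552e+01 1.200e+00 4.000e-02] [ 1.67 -0.31 -0.58] 0.5
False 45.0 [6.559e+01 4.455e+01 1.210e+00 6.000e-02] [-0.49 -0.09 -1.98] 0.75
False 44.0 [65.67 43.69  1.23  0.07] [-3.05  0.65 -1.56] 1.0
False 43.0 [65.86 42.79  1.27  0.09] [-2.98 -0.6  -1.89] 1.25
False 42.0 [65.98 41.85  1.3   0.1 ] [-1.71 -0.43 -1.74] 1.5
False 41.0 [66.03 40.87  1.33  0.12] [-1.82  0.06 -1.93] 1.75
False 40.0 [66.03 39.85  1.35  0.14] [-1.33 -0.31 -1.35] 2.0
False 39.0 [65.98 38.83  1.38  0.15] [-1.17  0.66 -0.67] 2.25
False 38.0 [66.12 38.09  1.41  0.17] [-1.37  0.15  2.26] 2.5
```

```bash
cat >> h.py <<'E'
DZ=-2.4
def go_foot(x,z,vel=.03,guard=None,g=(1.95,.2)):
    q,t=qt_foot(x,z,g); p=pin(q,t)
    return bot.move_l(tcp_for(p[0],p[1]+DZ,t+DT),ori(t+DT),vel=vel,guard=guard)
def foot_now():
    pn=pin_now(); q,t=qt_pin(pn[0],pn[2]-DZ); f=foot(q,t); return np.array([f[0],f[1],q,t]).round(2)
E
python3 - <<'E'
from h import *
print(foot_now())
go_foot(66,42.5,vel=.02);go_foot(67,42.5,vel=.02)
t0=telemetry.read_t()
for x in np.arange(68,80,1.0):
    go_foot(x,42.0,vel=.03,guard=9); f0=Fj()
    r=go_foot(x,40.0,vel=.02,guard=7); f=Fj(); print(r,x,foot_now(),f0.round(2),f.round(2),round(telemetry.read_t()-t0,2))
    if f[2]-f0[2]<1.5 and not r:
        r=go_foot(x,38.7,vel=.02,guard=7); f=Fj(); print("  deeper",r,foot_now(),f.round(2))
        if f[2]-f0[2]<2 and not r: break
    if not r: go_foot(x,42.0,vel=.03)
    else: go_foot(x,42.3,vel=.03)
E
```

```text
[66.96 40.35  1.42  0.14]
True 68.0 [67.82 39.92  1.49  0.15] [-3.46 -0.1   0.64] [0.34 0.55 6.69] 0.46
False 69.0 [68.91 39.69  1.58  0.16] [-1.81  0.06  0.06] [-2.31  0.61  4.52] 1.22
False 70.0 [69.81 39.51  1.64  0.16] [-1.45  1.78  0.2 ] [-2.14 -1.    1.  ] 1.97
  deeper False [70.37 38.88  1.7   0.17] [-1.75  0.33  5.07]
False 71.0 [70.62 39.21  1.71  0.17] [-1.1   0.56  0.82] [-3.29  0.13 -0.47] 3.0
  deeper False [71.03 38.54  1.75  0.18] [-0.61 -0.77  0.4 ]
```

Run:
```python
from h import *
t0=telemetry.read_t()
x=71.1
for z in (38,37.3,36.6,35.9,35.2,34.6,34.):
    r=go_foot(x,z,vel=.015,guard=6); f=Fj(); print(r,x,z,foot_now(),f.round(2),round(telemetry.read_t()-t0,2))
    if r or f[2]>5 or abs(f[0])>8: break
im=viewer.snapshot("side"); a=im[150:260,230:340]
cv2.imwrite(f"pics/side4.png",cv2.resize(a[...,::-1],None,fx=5,fy=5,interpolation=cv2.INTER_CUBIC))
print(telemetry.read_t())
```

```text
False 71.1 38 [71.26 38.1   1.77  0.18] [-0.86 -0.07  1.76] 0.25
False 71.1 37.3 [71.38 37.37  1.8   0.19] [-0.05  0.03  3.21] 0.5
False 71.1 36.6 [71.4  36.62  1.82  0.21] [1.06 0.66 4.62] 0.75
False 71.1 35.9 [71.32 35.78  1.83  0.22] [ 3.72 -1.33  2.96] 1.0
False 71.1 35.2 [71.12 34.97  1.84  0.23] [2.7  0.92 1.81] 1.25
False 71.1 34.6 [71.04 34.41  1.85  0.24] [ 2.94 -0.4   1.6 ] 1.5
False 71.1 34.0 [70.96 33.8   1.86  0.24] [1.41 0.18 0.9 ] 1.75
14.8667
```

View pics/side4.png

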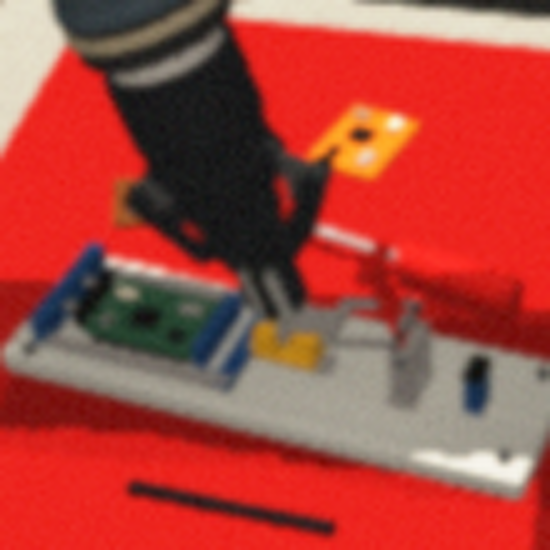

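In the picture the claw has sunk onto the yellow keeper: the lip is in the slot near (275,325), about 7 mm deep. Now I draw it back.

Run:
```python
from h import *
t0=telemetry.read_t()
grip(0.0,40); print(Fj().round(2))
f0=foot_now(); 
for i,x in enumerate(np.arange(70.5,60,-.75)):
    r=go_foot(x,33.8,vel=.02,guard=8,g=(1.8,.24)); f=Fj(); print(r,round(x,2),foot_now(),f.round(2),round(telemetry.read_t()-t0,2))
    if r or f[0]>13 or abs(f[2])>8: break
im=viewer.snapshot("side"); a=im[150:260,230:340]
cv2.imwrite(f"pics/side5.png",cv2.resize(a[...,::-1],None,fx=5,fy=5,interpolation=cv2.INTER_CUBIC))
print(telemetry.read_t())
```

```text
[ 2.92  0.49 -1.5 ]
False 70.5 [70.78 33.79  1.85  0.25] [ 5.33  0.17 -0.71] 0.47
False 69.75 [70.3  33.87  1.82  0.24] [ 7.22  0.07 -2.36] 0.72
False 69.0 [69.65 33.89  1.77  0.24] [ 7.32  0.14 -1.75] 0.97
False 68.25 [68.92 33.9   1.73  0.24] [ 7.11 -0.39 -1.43] 1.22
False 67.5 [68.21 33.9   1.68  0.24] [ 8.72  0.6  -1.66] 1.47
False 66.75 [67.55 33.95  1.63  0.24] [ 9.21  0.52 -1.84] 1.72
False 66.0 [66.85 33.97  1.58  0.24] [ 9.57 -0.16 -1.26] 1.97
False 65.25 [66.16 34.    1.53  0.23] [ 9.51  0.67 -1.87] 2.22
False 64.5 [65.37 33.98  1.47  0.23] [ 9.85 -0.36 -1.13] 2.47
False 63.75 [64.62 34.01  1.41  0.22] [ 9.57  1.16 -2.62] 2.72
False 63.0 [63.88 34.06  1.34  0.22] [11.18 -0.23 -2.21] 2.97
False 62.25 [63.1  34.07  1.27  0.21] [ 9.79  0.36 -1.92] 3.22
False 61.5 [62.26 34.07  1.18  0.2 ] [10.45  0.18 -1.31] 3.47
False 60.75 [61.47 34.13  1.09  0.18] [ 9.86  0.61 -2.58] 3.72
18.6333
```

View pics/side5.png

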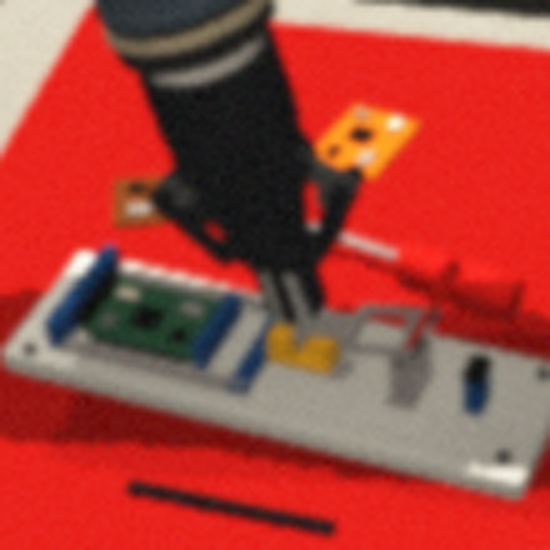

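Picture: the keeper and jaw are clearly drawn, with the keeper at (300,345), which has moved right, and the gap at the board closing. The steady pull is about 10 N, so by position the carriage is drawn about 8 mm. Now I ease back until only about 1 mm is drawn, release gently and back off.

Run:
```python
from h import *
t0=telemetry.read_t()
print(go_foot(68.9,33.9,vel=.03,g=(1.3,.2)),foot_now(),Fj().round(2))
grip(0.22,20)
print(Fj().round(2),telemetry.read_opening())
R=Rot.from_quat(telemetry.read_orientation()).as_matrix()
print(bot.move_l(telemetry.read_eef_pos()-.07*R[:,0],vel=.08))
for n in("side","top"):
    im=viewer.snapshot(n); a=im[150:260,230:340] if n=="side" else im[130:240,230:340]
    cv2.imwrite(f"pics/{n}6.png",cv2.resize(a[...,::-1],None,fx=6,fy=6,interpolation=cv2.INTER_CUBIC)); cv2.imwrite(f"pics/{n}6full.png",im[...,::-1])
print(telemetry.read_t(),Fj().round(2))
```

```text
False [68.79 33.42  1.73  0.25] [ 3.56  0.12 -3.67]
[-0.73  0.81 -0.76] 0.22015662674021463
False
20.5083 [0.42 0.53 1.11]
```

View pics/side6.png

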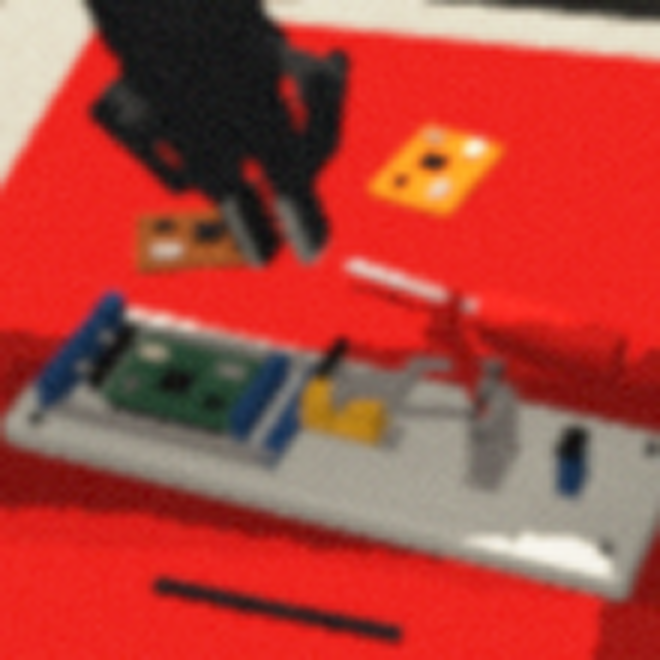

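View pics/top6.png

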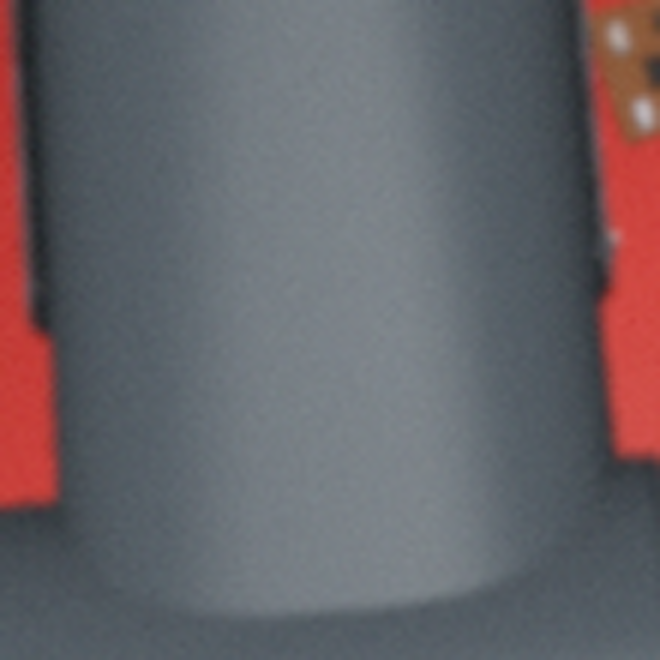

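The claw stays hooked on its own: the pin at (330,355) sits right down over the yellow keeper, and the lever is about upright at (458,330). Next I grip the red bar by its two ends, with the jaws along jig y so the bar can turn between the pads.

```bash
cat >> h.py <<'E'
OB=14.
def ori_y():
    c,s=np.cos(J[2]),np.sin(J[2]); X=np.array([0,0,-1.]); Y=np.array([-s,c,0])
    cur=Rot.from_quat(telemetry.read_orientation()).as_matrix()[:,1]
    c2=[Rot.from_matrix(np.c_[X,y,np.cross(X,y)]).as_quat() for y in(Y,-Y)]
    js=[solver.solve_ik(telemetry.read_eef_pos()*[1,1,0]+[0,0,.2],o) for o in c2]
    return c2,js
def bar(q,r=58.): return np.array([-r*np.cos(q),48+r*np.sin(q)])
def tcp_bar(q,dz=0,dy=0):
    b=bar(q); return j2w(J,np.array([b[0],dy,b[1]-OB+dz])/1000)[0]
E
python3 - <<'E'
from h import *
c2,js=ori_y()
k=min((i for i in(0,1) if js[i] is not None),key=lambda i:abs(js[i][5])); o=c2[k]; np.save("oy.npy",o); print([None if j is None else np.round(j,2) for j in js],k)
for q in np.linspace(1.9,0,8):
    s=solver.solve_ik(tcp_bar(q),o); print(round(q,2),None if s is None else np.round(s,2))
P={}
for q in(1.6,1.7,1.8,1.9):
    print(q,((proj("side",j2w(J,np.r_[bar(q)[0],0,bar(q)[1]]/1000))+.5-[230,150])*6).round(0))
grip(0.65,20)
bot.move_ptp(tcp_bar(1.8,dz=60),o)
im=viewer.snapshot("side"); a=im[130:260,230:340]
cv2.imwrite("pics/side7.png",cv2.resize(a[...,::-1],None,fx=5,fy=5,interpolation=cv2.INTER_CUBIC))
print(telemetry.read_t(),Fj().round(2))
E
```

```text
[array([0.11, 0.56, 0.4 , 1.41, 0.  , 0.27]), array([ 0.11,  0.56,  0.4 ,  1.41,  0.  , -2.87])] 0
1.9 [ 0.14  0.45 -0.07  1.05  0.    0.31]
1.63 [ 0.15  0.42 -0.11  1.04  0.    0.31]
1.36 [ 0.16  0.39 -0.15  1.03  0.    0.32]
1.09 [ 0.17  0.37 -0.2   1.    0.    0.33]
0.81 [ 0.17  0.35 -0.25  0.97  0.    0.34]
0.54 [ 0.18  0.35 -0.29  0.93  0.    0.35]
0.27 [ 0.18  0.35 -0.33  0.89  0.    0.35]
0.0 [ 0.19  0.36 -0.36  0.85  0.    0.35]
1.6 [[489. 318.]]
1.7 [[477. 316.]]
1.8 [[466. 315.]]
1.9 [[454. 315.]]
22.3333 [-0.23  0.64 -0.84]
```

View pics/side7.png

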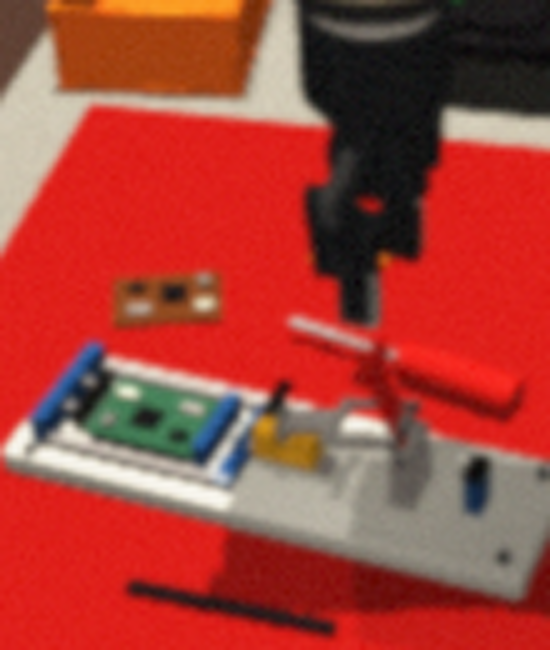

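The lever bar shows at (380,358), against (388,362) predicted for q = 1.8. The fingers are above it at (360,290). I descend and grip.

Run:
```python
from h import *
q0=1.82
print(bot.move_l(tcp_bar(q0),vel=.06,guard=5),Fj().round(2))
grip(0.0,20)
print(telemetry.read_opening(),Fj().round(2),w2j(telemetry.read_eef_pos()).round(1))
im=viewer.snapshot("side"); a=im[130:260,230:340]
cv2.imwrite("pics/side8.png",cv2.resize(a[...,::-1],None,fx=5,fy=5,interpolation=cv2.INTER_CUBIC))
print(telemetry.read_t())
```

```text
False [ 0.06  0.12 -0.16]
0.34376800860185575 [0.71 3.03 3.05] [14.7  0.3 90.6]
23.8833
```

View pics/side8.png

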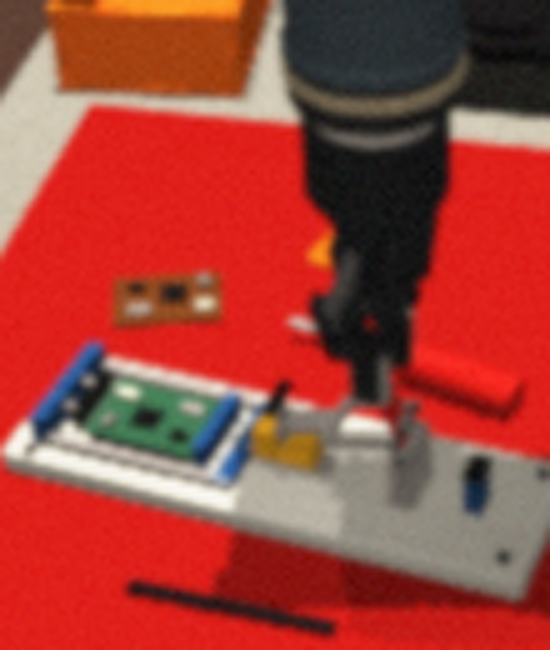

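```bash
cat > sw.py <<'E'
from h import *
import sys
o=np.load("oy.npy")
a,b,n=float(sys.argv[1]),float(sys.argv[2]),int(sys.argv[3])
for q in np.linspace(a,b,n+1)[1:]:
    r=bot.move_l(tcp_bar(q),o,vel=.05,guard=12); f=Fj()
    tang=np.array([np.sin(q),np.cos(q)]); rad=np.array([-np.cos(q),np.sin(q)])
    p=w2j(telemetry.read_eef_pos()); p=np.array([p[0],p[2]+OB-48]); 
    print(r,round(q,2),"F",f.round(1),"resist",round(f[[0,2]]@tang,1),"rad",round(f[[0,2]]@rad,1),"q~",round(np.arctan2(p[1],-p[0]),2),"r",round(np.hypot(*p),1),round(telemetry.read_t(),1))
    if r: break
im=viewer.snapshot("side"); A=im[130:260,230:340]
cv2.imwrite(f"pics/side_{sys.argv[4]}.png",cv2.resize(A[...,::-1],None,fx=5,fy=5,interpolation=cv2.INTER_CUBIC))
E
python3 sw.py 1.82 1.4 4 s1
```

```text
False 1.72 F [4.1 1.8 5.4] resist 3.3 rad 6.0 q~ 1.73 r 59.0 24.2
False 1.61 F [4.6 1.2 8.4] resist 4.2 rad 8.6 q~ 1.62 r 59.0 24.4
False 1.5 F [3.8 2.1 9.2] resist 4.4 rad 8.9 q~ 1.52 r 59.0 24.7
False 1.4 F [1.6 2.8 9.8] resist 3.2 rad 9.4 q~ 1.42 r 59.0 25.0
```

View pics/side_s1.png

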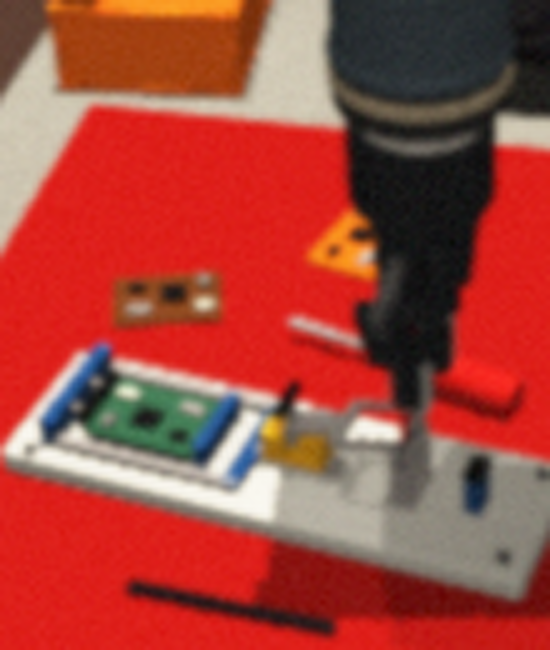

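The keeper at (295,445) has moved with the claw and it is still hooked. I continue the swing, with a slightly larger radius to ease the radial load.

```bash
sed -i 's/def bar(q,r=58.)/def bar(q,r=58.8)/' h.py; python3 sw.py 1.4 0.8 6 s2
```

```text
False 1.3 F [0.1 2.9 8.9] resist 2.5 rad 8.6 q~ 1.31 r 59.5 25.3
False 1.2 F [-1.3  2.5 10.6] resist 2.6 rad 10.3 q~ 1.21 r 59.4 25.6
False 1.1 F [-2.3  2.8 12.4] resist 3.6 rad 12.1 q~ 1.11 r 59.5 25.8
False 1.0 F [-4.8  3.2 14.4] resist 3.7 rad 14.8 q~ 1.01 r 59.5 26.1
False 0.9 F [-4.1  3.3 11. ] resist 3.6 rad 11.2 q~ 0.9 r 59.4 26.4
False 0.8 F [-6.   3.5 13. ] resist 4.8 rad 13.5 q~ 0.8 r 59.5 26.6
```

View pics/side_s2.png

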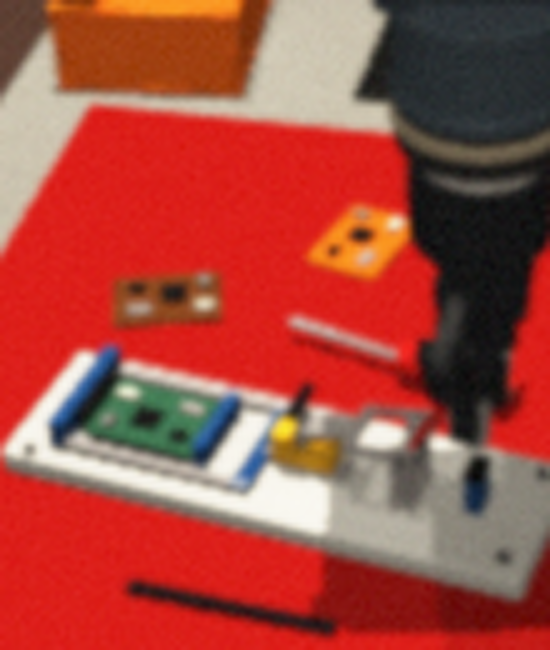

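```bash
sed -i 's/def bar(q,r=58.8)/def bar(q,r=60.)/' h.py; python3 sw.py 0.8 0.2 6 s3
```

```text
False 0.7 F [-2.6  4.9  5.7] resist 2.7 rad 5.7 q~ 0.7 r 60.3 27.0
False 0.6 F [-2.4  4.2  4.3] resist 2.2 rad 4.4 q~ 0.6 r 60.2 27.2
False 0.5 F [-3.5  4.5  6.9] resist 4.3 rad 6.4 q~ 0.5 r 60.4 27.5
False 0.4 F [-3.   4.5  3.9] resist 2.4 rad 4.3 q~ 0.4 r 60.2 27.8
False 0.3 F [-2.4  4.9  3.4] resist 2.6 rad 3.3 q~ 0.3 r 60.1 28.0
False 0.2 F [-2.   4.7  3.1] resist 2.7 rad 2.6 q~ 0.2 r 59.9 28.3
```

View pics/side_s3.png

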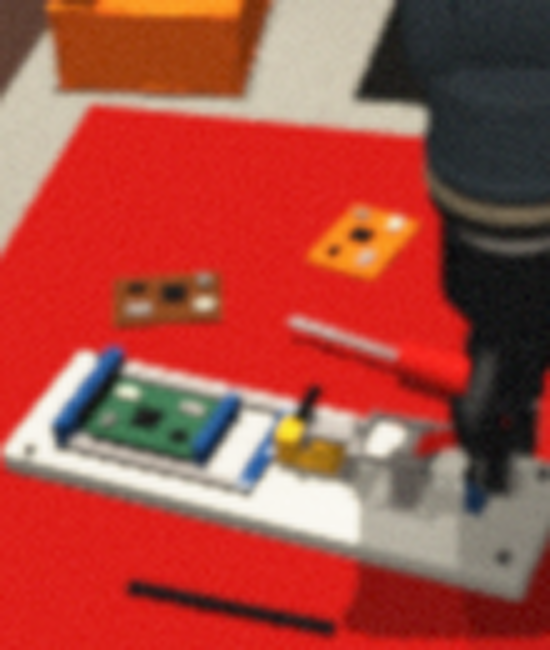

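Run:
```python
from h import *
o=np.load("oy.npy")
for q in np.arange(.16,-.09,-.02):
    r=bot.move_l(tcp_bar(q),o,vel=.02,guard=7); f=Fj(); p=w2j(telemetry.read_eef_pos())
    print(r,round(q,2),f.round(1),p.round(1),round(telemetry.read_t(),1))
    if r or f[2]>9: break
im=viewer.snapshot("side"); A=im[130:260,230:340]
cv2.imwrite("pics/side_s4.png",cv2.resize(A[...,::-1],None,fx=5,fy=5,interpolation=cv2.INTER_CUBIC))
```

```text
False 0.16 [-2.1  5.7  2.9] [-59.1   0.3  43.7] 28.6
False 0.14 [-4.3  5.3  4.8] [-59.7   0.3  42.5] 28.9
False 0.12 [-2.7  5.   4.7] [-59.6   0.3  41.3] 29.1
False 0.1 [-5.5  5.1  5.3] [-60.1   0.3  40. ] 29.4
False 0.08 [-4.1  5.   4.9] [-60.2   0.1  38.8] 29.6
False 0.06 [-5.4  5.8  5.3] [-60.4   0.3  37.6] 29.9
False 0.04 [-5.2  5.5  4.3] [-60.5   0.1  36.3] 30.1
False 0.02 [-4.9  5.5  4.1] [-60.5   0.3  35.2] 30.4
False 0.0 [-4.9  4.8  3.4] [-60.5   0.1  33.9] 30.6
False -0.02 [-4.6  6.3  2.5] [-60.5   0.3  32.7] 30.9
False -0.04 [-7.5  6.8  5.1] [-60.8   0.3  31.5] 31.1
False -0.06 [-4.1  5.3  3.1] [-60.4   0.3  30.3] 31.4
False -0.08 [-7.2  6.5  4.2] [-60.7   0.3  29. ] 31.6
```

View pics/side_s4.png

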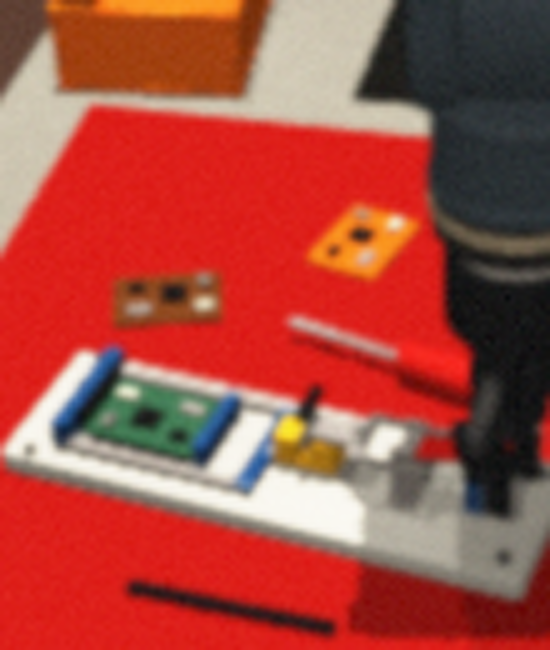

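Run:
```python
from h import *
o=np.load("oy.npy")
for q in np.arange(-.095,-.19,-.015):
    r=bot.move_l(tcp_bar(q),o,vel=.02,guard=7); f=Fj(); p=w2j(telemetry.read_eef_pos())
    print(r,round(q,3),f.round(1),p.round(1),round(telemetry.read_t(),1))
    if r or f[2]>9: break
```

```text
False -0.095 [-4.1  6.5  2.6] [-60.2   0.3  28.2] 31.9
False -0.11 [-5.2  7.1  3.1] [-60.4   0.3  27.2] 32.2
False -0.125 [-7.6  7.4  2.9] [-60.5   0.3  26.3] 32.4
False -0.14 [-6.9  5.7  3.5] [-60.3   0.1  25.4] 32.7
False -0.155 [-8.2  6.2  3.7] [-60.5   0.1  24.4] 32.9
False -0.17 [-7.5  7.3  3.6] [-60.2   0.3  23.6] 33.2
False -0.185 [-5.5  5.7  3.1] [-60.    0.1  22.7] 33.4
```

Force stays flat while the tip sinks, so the pads are now sliding on the bar. I release and look.

Run:
```python
from h import *
o=np.load("oy.npy")
grip(0.5,20); print(Fj().round(2))
p=telemetry.read_eef_pos(); bot.move_l(p+[0,0,.11],o,vel=.1)
bot.move_l(p+[0.0,-.14,.2],o,vel=.2)
for n in("side","top"):
    im=viewer.snapshot(n); a=im[150:260,230:340] if n=="side" else im[130:240,230:340]
    cv2.imwrite(f"pics/{n}9.png",cv2.resize(a[...,::-1],None,fx=6,fy=6,interpolation=cv2.INTER_CUBIC))
print(telemetry.read_t(),Fj().round(2))
for q in(0,.1,.2,.4): print(q,((proj("side",j2w(J,np.r_[-58*np.cos(q),0,48+58*np.sin(q)]/1000))+.5-[230,150])*6).round(0))
```

```text
[0.12 0.23 0.3 ]
36.0333 [-0.89  0.06  0.16]
0 [[613. 443.]]
0.1 [[612. 434.]]
0.2 [[611. 424.]]
0.4 [[604. 404.]]
```

View pics/side9.png

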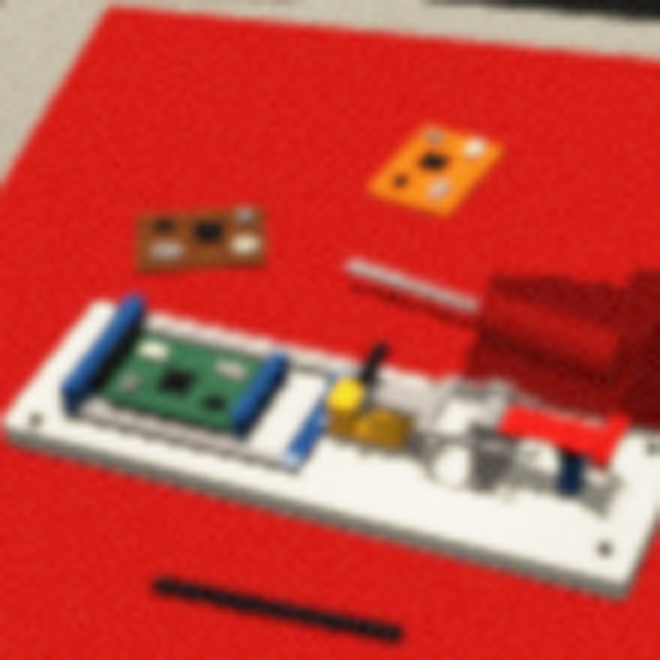

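View pics/top9.png

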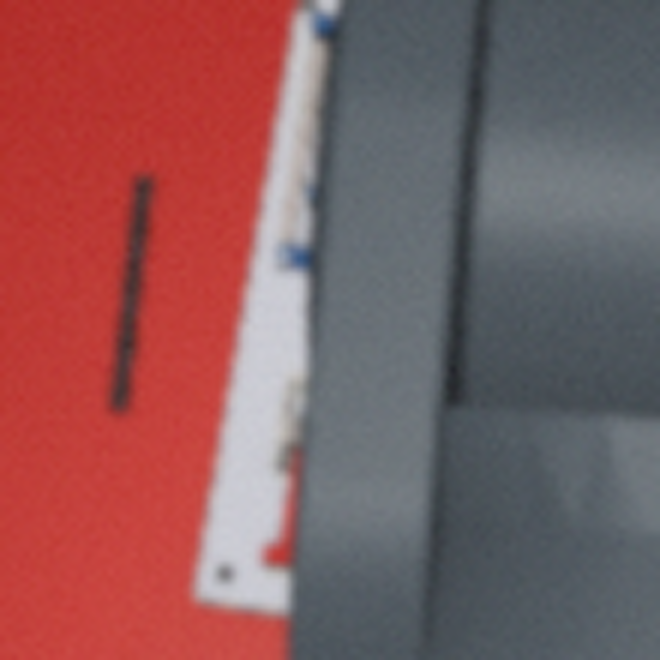

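The lever lies flat on its post: the bar is at (612,440), against (613,443) predicted for q = 0, and the claw is hooked on the keeper. I check that it is fully home with a light touch on the bar using closed fingers.

Run:
```python
from h import *
o=np.load("oy.npy")
grip(0.0,20)
bot.move_l(j2w(J,[-.058,0,.085])[0],o,vel=.15); bot.dwell(.2)
print(Fj().round(2))
r=bot.move_l(j2w(J,[-.058,0,.060])[0],o,vel=.05,guard=5); print(r)
f0=Fj()
for z in np.arange(57,49.5,-.7):
    r=bot.move_l(j2w(J,[-.058,0,z/1000])[0],o,vel=.02,guard=5); f=Fj(); print(r,round(z,1),f.round(2),w2j(telemetry.read_eef_pos()).round(2))
    if r or f[2]-f0[2]>4: break
p=telemetry.read_eef_pos(); bot.move_l(p+[0,0,.1],o,vel=.1)
bot.move_l(p+[-.08,-.2,.2],o,vel=.25)
for n in("side","top"):
    im=viewer.snapshot(n); a=im[150:260,230:340] if n=="side" else im[130:240,230:340]
    cv2.imwrite(f"pics/{n}10.png",cv2.resize(a[...,::-1],None,fx=6,fy=6,interpolation=cv2.INTER_CUBIC))
print(telemetry.read_t())
```

```text
[ 0.85 -0.46 -0.8 ]
False
False 57.0 [-0.34 -0.87 -0.07] [-58.02  -0.    57.  ]
False 56.3 [-0.01  0.07 -0.04] [-5.800e+01  1.000e-02  5.633e+01]
False 55.6 [ 0.17  0.26 -0.64] [-57.99   0.    55.58]
False 54.9 [0.42 0.44 0.07] [-5.802e+01 -3.000e-02  5.484e+01]
False 54.2 [0.38 0.17 1.15] [-5.803e+01  1.000e-02  5.414e+01]
False 53.5 [ 0.15 -0.76 -0.58] [-5.806e+01 -1.000e-02  5.344e+01]
False 52.8 [-0.42  0.27  0.99] [-5.790e+01  4.000e-02  5.293e+01]
False 52.1 [-3.11 -1.92 11.84] [-57.83   0.08  52.63]
43.2333
```

View pics/side10.png

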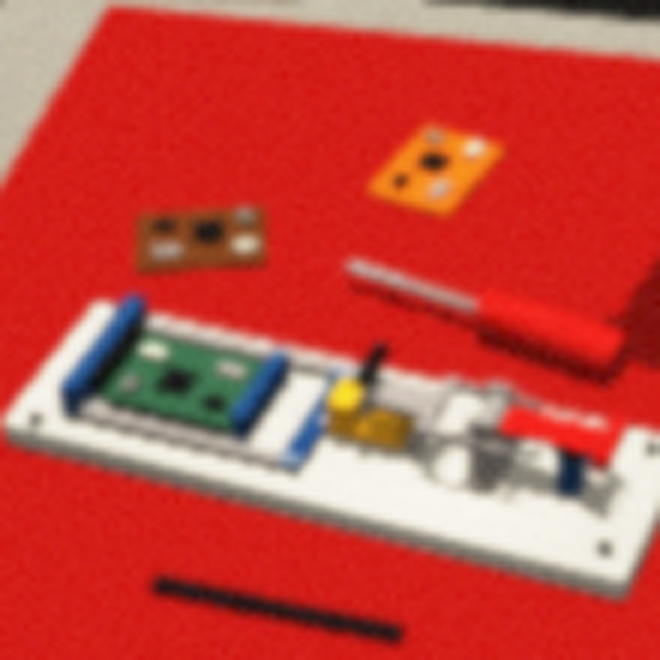

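View pics/top10.png

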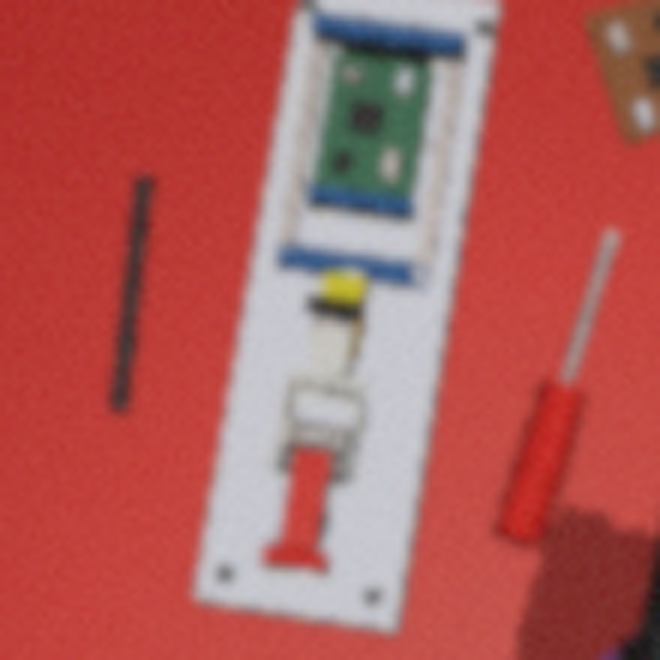

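The bar top stopped the finger at z ≈ 52.7 mm, against 53 nominal when closed, so the lever is home. In both views it lies flat, at side (560,430) and top (300,515). The claw is over the keeper at top (338,300), and the board sits flat between both jaws at top (372,125). The screwdriver and spudger are where they were, and the arm is clear.

Run:
```python
from h import *
bot.dwell(.3); print(Fj().round(2),telemetry.read_t()); ticket.sign_off(); print("done")
```

```text
[ 0.32 -0.62  0.11] 43.5333
the job is handed in; nothing more can be done
done
```

I latched the board and handed the job in at about 43.5 s; the sign-off gives no verdict.

- **Hooking:** I gripped the claw by its black pin and felt along the keeper until the lip dropped into the slot, about 7 mm deep. I then drew it back with roughly 10 N, which moved the sliding jaw about 8 mm by arm position. I eased it back, released the pin and the claw stayed hooked.
- **Closing:** I gripped the red bar by its ends and swung the lever over centre onto its stop.

**Last checks:** A light touch on the bar found its top at 52.7–52.9 mm against 53 mm nominal, so the lever is closed to about 0.01 rad. The last pictures show:
- the claw on the keeper;
- the board flat between both jaws;
- the screwdriver and spudger where they were;
- the arm clear of everything.

**What went less well or disagreed:**
- **Pads slipped:** During the swing, a force of up to about 15 N built up along the lever, and near the end the pads slid down the bar.
- **Touch harder than planned:** The final touch reached about 12 N at the bar, roughly 18 N on the stop, under the 40 N limit.
- **Pose estimates:** The first jig fits from the two cameras differed by about 5 mm. Feeling for the slot settled the keeper's position.
- **Not measured:** I inferred the clamp force on the board and the carriage reading from the pictures and arm forces, as neither could be read directly.

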